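# Free the lathe spindle and switch on

### The job

Get the wood lathe ready to run. First unlock the spindle: by its ball lever, draw the spring-loaded index pin on top of the headstock back out of the faceplate and swing the lever fully down, towards the operator, into the park notch of its guide, so that it stays drawn on its own; do not force it. Then lift the cover on top of the control box, throw the toggle beneath it to ON (towards the cover's hinge), and lower the cover fully shut again, leaving the other things on the bench where they are.

Things in the scene. Friction and masses are not known exactly. Their poses are not given: they have to be found in the camera images.
- lathe: Bench wood lathe, fixed. Origin on the bench (z = 0) under the headstock's middle; x away from the operator, y along the spindle from the faceplate to the headstock's outboard end, z up. The headstock is 124 mm deep (x), 186 mm long (y). Highest near the lever: the pin's guide (250 mm above the bench), the faceplate and bowl blank (245 mm, from y = -106 mm to -176 mm).
- pin_home (a point): Point on the index pin's axis below the lever's home place, fixed on the lathe at x = 0, y = -30, z = 223 mm in its frame, axes as the lathe's. The pin lies along y, its tip in a hole of the faceplate. A fixed steel half-shell guide, 26 mm in outer radius about the pin, covers it; the lever stands up through a straight slot along its top, which ends 52 mm behind (+y) this point.
- slot_end (a point): Point on the pin's axis at the end of the lever's travel, 52 mm along +y from pin_home. Before it, on the operator's side (-x), the slot has one side notch 17 mm wide for the lever's 12 mm neck. The guide is clamped through slotted holes: the notch's middle lies 28 to 42 mm of draw from home, set differently each time. Feel for it, leaning the lever to -x with a few newtons while drawing it.
- lever_ball (a point): Centre of the ball knob, 30 mm in diameter, on the steel lever of the index pin: 58 mm from the pin's axis, on a neck 12 mm in diameter. With the pin home and the lever upright it lies at x = 0, y = -30 mm, z = 281 mm in the lathe's frame.
- pin (a joint): Draw of the index pin in m along the lathe's y: 0 = home, locked in the faceplate's hole (8 mm deep); it is clear above 0.009; 0.052 = end of the slot. A spring pulls it home with 4 N at 0 rising by 0.15 N per mm, besides about 1 N of friction; let go outside the notch it runs home.
- lever (a joint): Swing of the lever about the pin's axis in rad: 0 = upright (it has some 0.1 rad of play in the slot), growing towards the operator (the lathe's -x); it can swing beyond that only in the notch, whose bottom is at 1.05 rad. There the spring holds the neck against the notch's wall and the lever stays where it is left.
- ctrl: Control box, fixed on the bench, 110 (x) x 130 (y) x 75 mm high. Origin in the middle of its underside; its front with the speed dial faces -x. Toggle and cover stand on its top, in the middle. It may stand to the left of the headstock or in front of the lathe's bed.
- cover (a joint): Angle in rad of the switch cover, a cap open below, 80 long (x) x 52 wide (y) x 46 mm high, hinged along its far (+x) edge at the box's top: 0 = shut, 1.57 = upright, 1.95 = fully back. Its hinge is stiff (0.05 N m): it stays where it is left. It can be pinched across its 52 mm sides.
- cover_hinge (a point): Middle of the cover's hinge line, 77 mm above the bench, 42 mm behind the box's middle; its x axis lies along the cover away from the front edge (the cover's front edge is at x = -80 mm).
- cover_grip (a point): Point midway between the cover's two sides near its front edge, 60 mm from the hinge and 24 mm above its lower rim; moves with the cover.
- toggle (a joint): Angle in rad of the steel toggle under the cover: 0 = off, leaning to the box's front; 0.9 = on, leaning to the hinge. It pivots 78 mm above the bench in the middle of the box's top; stiff (0.03 N m), stays where it is left.
- toggle_tip (a point): Centre of the toggle's ball tip, 13 mm in diameter, 34 mm from its pivot.
- wax_tin: Bystander: aluminium tin, 70 mm in diameter, 45 mm high. Origin under its middle.
- sanding_block: Bystander: cork block 70 x 110 x 32 mm.
- blank: Bystander: square wood blank 45 x 170 x 45 mm.
- gouge: Bystander: turning gouge lying on the bench, 365 mm long, wooden handle to its -x, 200 mm.
- mallet: Bystander: round wooden mallet standing on its head, 92 mm in diameter, 225 mm high.
- mug: Bystander: mug with two pencils, 80 mm in diameter, 150 mm high with them.
- wrench: Bystander: flat spanner, 170 mm long.

How it is judged (in metres and radians):
On the way, in this order (a step that is already met when the one before it is completed fails the run):
1. the index pin is drawn out and its lever parked in the notch, let go (value of joint pin above 0.02 m and value of joint lever above 0.75 rad and contact force between each of the arm, the fingers and lever below 0.1 N), for 0.2 s.
2. the cover is lifted (value of joint cover above 1 rad), for 0.1 s.
3. the toggle is thrown to ON under the lifted cover (value of joint toggle above 0.7 rad and value of joint cover above 0.8 rad), for 0.1 s.
At the end, for the whole second after the job is handed in: The pin is drawn by more than 20 mm with its lever swung more than 0.75 rad down in the notch, the toggle is on (beyond 0.7 of 0.9 rad), and the cover is shut (within 0.07 rad) and at rest (value of joint pin above 0.02 m and value of joint lever above 0.75 rad and value of joint toggle above 0.7 rad and value of joint cover below 0.07 rad and velocity of joint cover below 0.2 rad/s); the robot touches nothing.
It fails at once if the pin is forced (more than 60 N on its lever) (contact force between any of the fingers, the arm and lever above 60 N).
It fails at once if a bystander is moved by more than 30 mm (distance of any of wax_tin, sanding_block, blank, gouge, mallet, mug, wrench from where it was at the start of the episode above 0.03 m).
It also fails if it takes over 72 s, if anything falls off the work surface, if the arm or the gripper's body presses on something with over 40 N, if the wrist force passes 120 N, or if a joint passes its speed limit or range.

### The arm

A 6-joint arm with a two-finger parallel gripper is mounted at the origin on the work surface. World frame = base frame: x ahead of the robot, y to its left, z up, the work surface at z = 0. Lengths are in m, angles in degrees, forces in N, time in s.
With the tool pointing down it reaches from about 0.25 to 0.725 m from the base axis. Payload 9.7 kg.
Tool frame: the origin (TCP) lies between the finger pads; the fingertips stand 25 mm ahead of it and the grasp point (between the pads) lies 6 mm ahead of it; z points along the fingers, y is the line along which they close (so a half turn about z gives the same grasp; the last joint's range is limited). The gripper opens to 85 mm and grips with 20 to 120 N. Pads are 22 mm wide; open, the fingers measure 114 mm over their backs; the gripper's body (76 mm by 85 mm) begins 54 mm behind the grasp point. The pads swing forward as they close: fully open they stand 13 mm farther back than shut.
Start: joints at [65.833, 4.979, 10.078, 95.1, 0, 90], TCP at [0.225, 0.502, 0.256] pointing down, gripper open.
Joint ranges: [-179.16, 179.16], [-48.56, 103.87], [-65.8, 70.77], [-126.05, 130.52], [-82.76, 87.17], [-180, 180]. Speed limits (degrees/s): [127.2, 127.2, 147.25, 180, 180, 180].

### API

Orientations are given as [roll, pitch, yaw] about the fixed x, y, z axes, in that order (R = Rz(yaw) Ry(pitch) Rx(roll)).
In Python, from workcell import bot gives the robot as it stands.
- The arm moves only by the tool drive_effector, called by a JSON object that holds its "fn" and its "kwargs". Schema: {"type":"object","properties":{"steps":{"type":"array","items":{"type":"array","prefixItems":[{"type":"array","items":{"type":"number"},"minItems":3,"maxItems":3},{"type":"number"},{"type":"number"}],"minItems":3,"maxItems":3},"minItems":1,"maxItems":5},"squeeze":{"type":"number"},"only":{"type":"string"},"quiet":{"type":"boolean"},"lines":{"type":"string"}},"required":["steps"],"additionalProperties":false}. steps is a list of rows, 1 to 5 of them, each written [[dx, dy, dz], turn, opening]: dx, dy, dz in parts of the range, where 1.0 means 30 cm, then a turn about the tool's z in normalised numbers (1 is 4 rad), then the finger opening in m; each row is the pose to reach, as a shift and turn from the pose commanded when the call began, along the tool's axes at that moment; what a row does not reach only later rows make up. A row lasts 1/12 s, in which the tool goes at most 0.0417 m and 7.16 degrees, less where a joint would pass 70% of its speed; a pose out of reach is approached as far as the arm can. The fingers move at their own pace and stop on an object; squeeze is the grip in N (left out, the last holds). Time passes only in rows, so rows that do not move let the fingers close. The tool returns the time, the measured TCP pose, the force, the opening and the grip force at its end. only (a regular expression) keeps the lines of the reply that match it, lines (a string "A,B") keeps lines A to B, and quiet returns only ok. Input that does not fit is refused with a message, and nothing moves.
- bot.get_obs(): the state, without advancing time (a new reading comes with each control period).
- bot.camera(name): name is "scene" or "top" or "wrist"; returns the picture (400x640x3 uint8, blue, green, red); there is no depth.
- bot.camera_info(name): a dict with "mtx" (3x3 intrinsics, pixels), "extrinsics" (4x4, takes a point from camera to world coordinates). Camera axes: x right, y down, z forward; pixel columns grow to the right and rows downward; lengths in m; the calibration is good to about 2 mm. A picture is of the moment at which its call begins: read the wrist's pose just before it. camera_info takes no time and is no camera call; for the wrist camera it gives the pose at the moment of the call.
- bot.job_done(): hands the job in; it is judged then, once.
The state is a dict: "time": time; "q": joint angles; "qd": joint speeds; "joint_efforts": joint torques, N m; "ee_pos": TCP position; "tcp_rot": TCP orientation; "wrist_force": force on the tool from outside, world axes, zero at the start; "torque": the same for the moment, N m; "opening": finger opening in m; "grasp_force": force on a finger pad.
Only numpy, scipy, OpenCV 4.12 (cv2) and the standard library are available. Lean on these libraries where they do the work, as an engineer would, in place of code of your own. Each camera call takes 0.05 s, during which the arm holds its last target. There are 200 camera calls.

## Working session

There is one attempt and no reset: what is moved stays moved. The work goes in short steps, Python scripts to look and compute and a tool call to move; the robot and the scene stay as the last step left them, time stands still between calls to the robot, and variables do not carry over. Pictures are saved under pics/ and viewed, at most 10 in all, crops included, and the job is handed in when it is done.

```bash
ls; mkdir -p pics; python3 - <<'E'
from workcell import bot
import cv2,numpy as np
np.set_printoptions(precision=4,suppress=True)
print(bot.get_obs())
for n in("scene","top"):
    im=bot.camera(n);cv2.imwrite(f"pics/{n}0.png",im)
for n in("scene","top","wrist"):
    i=bot.camera_info(n);print(n,np.array(i["mtx"]),np.array(i["extrinsics"]))
E
```

```text
pics
workcell.py
{'time': 0.0, 'q': array([65.8322,  5.0116, 10.0335, 95.0991, -0.0006, 89.9993]), 'qd': array([ 0.1085,  0.0307, -0.0207, -0.0275,  0.0057, -0.0189]), 'joint_efforts': array([  0.0014, -52.0399,  46.4793,   0.0169,   0.0001,  -0.    ]), 'ee_pos': array([0.2251, 0.5016, 0.2556]), 'tcp_rot': array([-179.9228,    0.0006,  155.833 ]), 'wrist_force': array([ 0.1074, -0.1233,  0.0517]), 'torque': array([ 0.0261, -0.0015, -0.0147]), 'grasp_force': 0.0, 'opening': 0.08555224112989357}
scene [[420.1111   0.     317.5254]
 [  0.     420.1111 204.8682]
 [  0.       0.       1.    ]] [[ 0.5378  0.6508 -0.536   1.37  ]
 [ 0.8431 -0.4117  0.346  -0.5802]
 [ 0.0045 -0.6379 -0.7701  1.3735]
 [ 0.      0.      0.      1.    ]]
top [[488.4835   0.     311.8738]
 [  0.     488.4835 199.8511]
 [  0.       0.       1.    ]] [[-0.0137 -0.9943  0.1061  0.3728]
 [-0.9999  0.0141  0.0029 -0.0244]
 [-0.0044 -0.106  -0.9944  1.6638]
 [ 0.      0.      0.      1.    ]]
wrist [[311.4054   0.     315.4219]
 [  0.     311.4054 200.9064]
 [  0.       0.       1.    ]] [[ 0.4095  0.8658  0.2875  0.1501]
 [ 0.9123 -0.3883 -0.1301  0.5348]
 [-0.001   0.3155 -0.9489  0.3711]
 [ 0.      0.      0.      1.    ]]
```

View pics/top0.png

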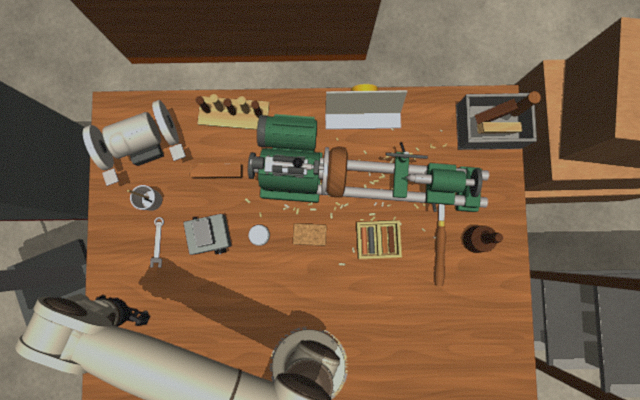

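View pics/scene0.png

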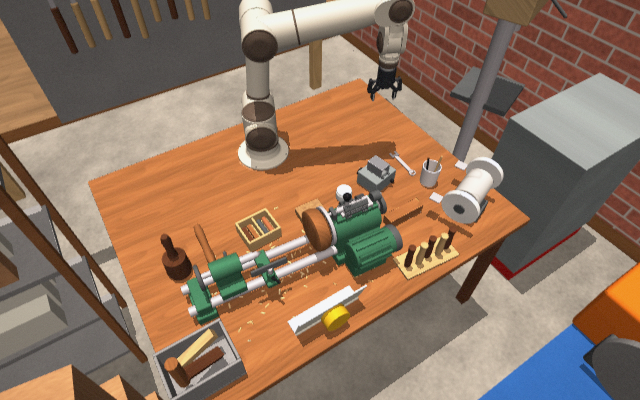

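The top view shows the headstock at about (290,175), with the faceplate and bowl blank on its right at (337,172). The control box is at (207,234) and the robot is at the bottom. The scene view shows the black ball at about (348,197). I'll zoom in on both.

```bash
python3 - <<'E'
import cv2,numpy as np
a=cv2.imread("pics/top0.png")[120:270,175:365];b=cv2.imread("pics/scene0.png")[140:280,290:430]
a=cv2.resize(a,None,fx=4,fy=4,interpolation=cv2.INTER_CUBIC);cv2.imwrite("pics/topc.png",a)
b=cv2.resize(b,None,fx=4,fy=4,interpolation=cv2.INTER_CUBIC);cv2.imwrite("pics/scenec.png",b)
E
```

```text
(no output)
```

View pics/topc.png

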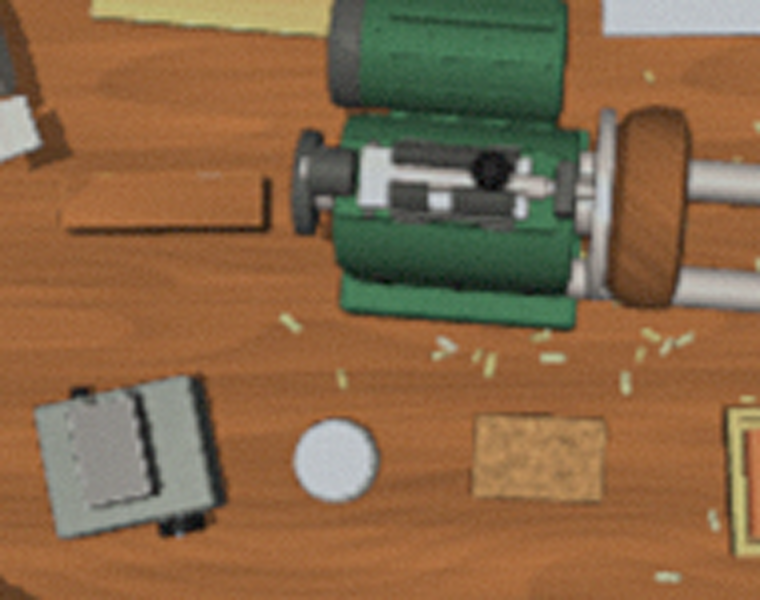

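View pics/scenec.png

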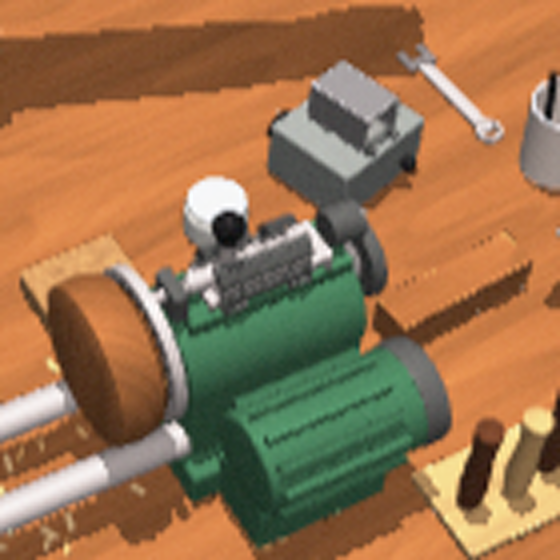

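The enlarged top view puts the ball at about (298,162). The slot, with a pale notch gap, is near (285,170). The box top spans (184,222)–(229,254) with its dial towards the robot. I'll measure these with masks and rays.

```bash
cat > h.py <<'E'
import cv2,numpy as np
from workcell import bot
np.set_printoptions(precision=4,suppress=True)
def ray(n,uv,info=None):
    i=info or bot.camera_info(n);T=np.array(i["extrinsics"]);d=T[:3,:3]@np.linalg.solve(np.array(i["mtx"]),[*uv,1.]);return T[:3,3],d/np.linalg.norm(d)
def plane(n,uv,z,info=None):
    o,d=ray(n,uv,info);return o+d*(z-o[2])/d[2]
def tri(r):
    A=sum(np.eye(3)-np.outer(d,d) for o,d in r);b=sum((np.eye(3)-np.outer(d,d))@o for o,d in r);return np.linalg.solve(A,b)
def proj(n,p,info=None):
    i=info or bot.camera_info(n);q=np.linalg.inv(np.array(i["extrinsics"]))@[*p,1];u=np.array(i["mtx"])@q[:3];return u[:2]/u[2]
E
python3 - <<'E'
from h import *
t=cv2.imread("pics/top0.png");s=cv2.imread("pics/scene0.png")
def dark(im,c,r,th):
    x,y=c;w=im[y-r:y+r+1,x-r:x+r+1].max(2);v,u=np.nonzero(w<th);return np.array([u.mean()+x-r,v.mean()+y-r]),len(u)
bt,n1=dark(t,(298,162),7,45);bs,n2=dark(s,(347,197),6,40)
R=[ray("top",bt),ray("scene",bs)];b=tri(R);print(bt,n1,bs,n2,"ball",b,"res",[np.linalg.norm(np.cross(b-o,d)) for o,d in R])
# box top
h=cv2.cvtColor(t,cv2.COLOR_BGR2HSV);m=((h[...,1]<60)&(h[...,2]>85)).astype(np.uint8);m[:205]=0;m[262:]=0;m[:,:178]=0;m[:,236:]=0
m=cv2.morphologyEx(m,cv2.MORPH_CLOSE,np.ones((3,3)))
c=max(cv2.findContours(m,0,2)[0],key=cv2.contourArea);r=cv2.minAreaRect(c);P=np.array([plane("top",p,.075) for p in cv2.boxPoints(r)])
print(r,"\n",P,np.linalg.norm(P-np.roll(P,1,0),axis=1))
# topc hand corners
for z,L in((.075,[(38,408),(193,375),(217,500),(60,537)]),(.123,[(68,400),(137,393),(157,495),(88,507)])):
    Q=np.array([plane("top",(175+a/4,120+b/4),z) for a,b in L]);print(z,Q.mean(0),np.linalg.norm(Q-np.roll(Q,1,0),axis=1));d=Q[1]-Q[2]+Q[0]-Q[3];print(np.degrees(np.arctan2(d[1],d[0])))
for z,L in((.0,[(342,305),(574,325)]),(.249,[(395,212),(516,222)]),(.249,[(394,145),(515,158)])):
    Q=[plane("top",(175+a/4,120+b/4),z) for a,b in L];d=Q[0]-Q[1];print("lathe yaw",np.degrees(np.arctan2(d[1],d[0]))-90,Q)
E
```

```text
[297.274  162.2055] 73 [346.6739 197.1304] 46 ball [0.63   0.0189 0.2741] res [np.float64(0.0015831279159793288), np.float64(0.0015831279159792676)]
((205.59616088867188, 233.98077392578125), (34.3203239440918, 40.007694244384766), 78.69007110595703) 
 [[0.4787 0.4025 0.075 ]
 [0.5025 0.2747 0.075 ]
 [0.3928 0.2522 0.075 ]
 [0.3693 0.3791 0.075 ]] [0.1118 0.13   0.1119 0.1291]
0.075 [0.4365 0.3234 0.075 ] [0.1065 0.1287 0.1038 0.13  ]
10.769370452404077
0.123 [0.4396 0.3244 0.123 ] [0.0861 0.0547 0.0822 0.0549]
11.373970935015851
lathe yaw -5.767828257044329 [array([0.5652, 0.1565, 0.    ]), array([ 0.5451, -0.0422,  0.    ])]
lathe yaw -5.602283355230881 [array([0.6044, 0.0904, 0.249 ]), array([0.5957, 0.0018, 0.249 ])]
lathe yaw -7.054510366006596 [array([0.6543, 0.0908, 0.249 ]), array([0.6433, 0.002 , 0.249 ])]
```

```bash
cat >> h.py <<'E'
from scipy.spatial.transform import Rotation as Ro
def d(target,yaw):
    o=bot.get_obs();R=Ro.from_euler("xyz",o["tcp_rot"],degrees=True).as_matrix()
    print("pos",o["ee_pos"],"rpy",o["tcp_rot"],"shift",R.T@(np.array(target)-o["ee_pos"]),"turn",-((yaw-o["tcp_rot"][2]+180)%360-180),"t",o["time"])
E
python3 - <<'E'
from h import *
print("ball top@.281",plane("top",(297.3,162.2),.281),"scene@.281",plane("scene",(346.7,197.1),.281))
Y=np.radians(-6);ly=np.array([-np.sin(Y),np.cos(Y)])
b=plane("top",(297.3,162.2),.281)[:2]
for u in(428,440,452):
    p=plane("top",(175+u/4,120+203/4),.24)[:2];print("notch draw",(p-b)@ly)
d([.626,.019,.37],174)
E
```

```text
ball top@.281 [0.6296 0.02   0.281 ] scene@.281 [0.6339 0.0138 0.281 ]
notch draw 0.04466950457216564
notch draw 0.03585103335839704
notch draw 0.02703304345900628
pos [0.2251 0.5016 0.2556] rpy [-179.9303    0.0008  155.8357] shift [-0.5634 -0.2764 -0.114 ] turn -18.164256349660917 t 0.1
```

The rows are not in the units I measure in: shifts go in shares of 30 cm and turns go in shares of 4 rad. I convert before sending: -0.114 m / 0.3 = -0.38, -0.08 m / 0.3 = -0.2667, -12 degrees / 229.1831 = -0.0524.

{"fn": "drive_effector", "kwargs": {"steps": [[[0, 0, -0.1333], 0, 0.06], [[0, 0, -0.2667], 0, 0.06], [[0, 0, -0.38], 0, 0.06], [[-0.1167, -0.06, -0.38], -0.0262, 0.06], [[-0.2333, -0.12, -0.38], -0.0524, 0.06]]}}

```text
time: 0.52
ee_pos: [0.2745, 0.4414, 0.3721]
tcp_rot: [179.8, 0.1, 168.3]
wrist_force: [-0.2, 0.5, -0.7]
opening: 0.0605
grasp_force: 0.0
```

{"fn": "drive_effector", "kwargs": {"steps": [[[-0.12, -0.06, 0], -0.0262, 0.06], [[-0.24, -0.12, 0], -0.0262, 0.06], [[-0.36, -0.18, 0], -0.0262, 0.06], [[-0.48, -0.24, 0], -0.0262, 0.06], [[-0.6, -0.3, 0], -0.0262, 0.06]]}}

```text
time: 0.93
ee_pos: [0.4324, 0.3128, 0.3701]
tcp_rot: [-180.0, -0.0, 173.8]
wrist_force: [0.4, 1.0, 0.0]
opening: 0.0601
grasp_force: 0.0
```

```bash
python3 - <<'E'
from h import *
d([.626,.019,.37],174)
E
```

```text
pos [0.4324 0.3128 0.3701] rpy [-179.9922   -0.0094  173.8391] shift [-0.224  -0.2713  0.0001] turn -0.16089338635978834 t 0.9333
```

In the tool's units: -0.16 m / 0.3 = -0.5333, -0.13 m / 0.3 = -0.4333.

{"fn": "drive_effector", "kwargs": {"steps": [[[-0.0867, -0.1067, 0], 0, 0.06], [[-0.1733, -0.2133, 0], 0, 0.06], [[-0.26, -0.32, 0], 0, 0.06], [[-0.3467, -0.4267, 0], 0, 0.06], [[-0.4333, -0.5333, 0], 0, 0.06]]}}

```text
time: 1.35
ee_pos: [0.5441, 0.1394, 0.3701]
tcp_rot: [-180.0, -0.0, 173.8]
wrist_force: [0.1, 1.2, 0.0]
opening: 0.0598
grasp_force: 0.0
```

{"fn": "drive_effector", "kwargs": {"steps": [[[-0.0867, -0.1067, 0], 0, 0.06], [[-0.1733, -0.2133, 0], 0, 0.06], [[-0.26, -0.32, 0], 0, 0.06], [[-0.3133, -0.37, 0], 0, 0.06], [[-0.3133, -0.37, 0], 0, 0.06]]}}

```text
time: 1.77
ee_pos: [0.627, 0.0169, 0.3678]
tcp_rot: [-179.9, -0.2, 173.6]
wrist_force: [-0.7, -1.0, -0.8]
opening: 0.06
grasp_force: 0.0
```

```bash
python3 - <<'E'
from h import *
d([.626,.019,.37],174)
i=bot.camera_info("wrist");im=bot.camera("wrist");cv2.imwrite("pics/w1.png",im);np.savez("w1.npz",**i)
print(proj("wrist",[.63,.019,.281],i))
E
```

```text
pos [0.627  0.0169 0.3678] rpy [-179.9318   -0.1568  173.5918] shift [ 0.0013  0.0019 -0.0022] turn -0.4081544748296153 t 1.7667
[319.3301 224.9815]
```

View pics/w1.png

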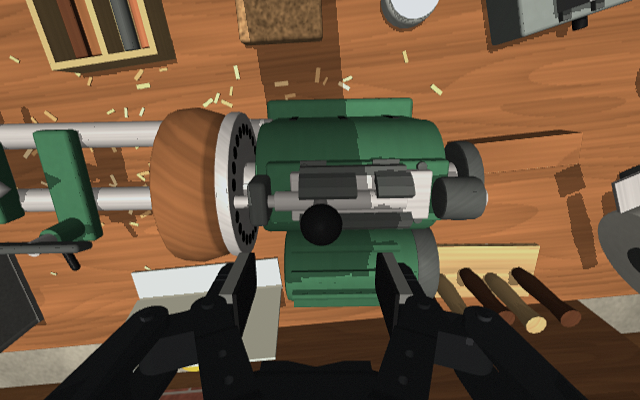

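The wrist view shows the ball at (321,225), against a predicted (319,225). The operator-side notch gap is at about x 357–375, row 185. The finger pads straddle the ball's line.

```bash
python3 - <<'E'
from h import *
i=dict(np.load("w1.npz"));im=cv2.imread("pics/w1.png")
w=im[195:255,290:352].max(2);m=(w<40).astype(np.uint8);m=cv2.morphologyEx(m,cv2.MORPH_OPEN,np.ones((9,9)))
c=max(cv2.findContours(m,0,2)[0],key=cv2.contourArea);(x,y),r=cv2.minEnclosingCircle(c);print(x+290,y+195,r)
b=plane("wrist",(x+290,y+195),.281,i);print("ball",b)
Y=np.radians(-6);ly=np.array([-np.sin(Y),np.cos(Y)])
for u in(357,375):
    for z in(.235,.249): print(u,z,(plane("wrist",(u,185),z,i)-b)[:2]@ly)
d([b[0],b[1],.288],174)
E
```

```text
320.64634132385254 224.5 21.3664608001709
ball [0.6297 0.02   0.281 ]
357 0.235 0.030756975307003658
357 0.249 0.02886056067086366
375 0.235 0.04562224624926359
375 0.249 0.04288811839346406
pos [0.626  0.0188 0.3684] rpy [-179.9751   -0.1445  173.6498] shift [-0.0038  0.0016  0.0804] turn -0.350162073418403 t 1.8167
```

In the tool's units: 0.08 m / 0.3 = 0.2667, -0.004 m / 0.3 = -0.0133.

{"fn": "drive_effector", "kwargs": {"steps": [[[-0.0133, 0.0033, 0.1333], 0, 0.06], [[-0.0133, 0.0033, 0.2333], 0, 0.06], [[-0.0133, 0.0033, 0.2667], 0, 0.06], [[-0.0133, 0.0033, 0.2667], 0, 0.06]], "squeeze": 20}}

```text
time: 2.15
ee_pos: [0.6275, 0.0224, 0.2869]
tcp_rot: [-180.0, -0.3, 173.9]
wrist_force: [-0.9, -0.4, 0.0]
opening: 0.06
grasp_force: 0.0
```

{"fn": "drive_effector", "kwargs": {"steps": [[[0, 0, 0], 0, 0.02], [[0, 0, 0], 0, 0.02], [[0, 0, 0], 0, 0.02], [[0, 0, 0], 0, 0.02], [[0, 0, 0], 0, 0.02]], "squeeze": 20}}

```text
time: 2.57
ee_pos: [0.6293, 0.0211, 0.2925]
tcp_rot: [-180.0, 0.2, 173.8]
wrist_force: [-1.0, -4.0, 6.4]
opening: 0.0284
grasp_force: 19.7
```

In the tool's units: 0.006 m / 0.3 = 0.02, 0.004 m / 0.3 = 0.0133.

{"fn": "drive_effector", "kwargs": {"steps": [[[0, 0, 0], 0, 0.045], [[0, 0, 0], 0, 0.045], [[0, 0, 0.0133], 0, 0.045], [[0, 0, 0.02], 0, 0.045], [[0, 0, 0.02], 0, 0.045]], "squeeze": 20}}

```text
time: 2.98
ee_pos: [0.6288, 0.0215, 0.2833]
tcp_rot: [-180.0, -0.1, 173.8]
wrist_force: [-1.1, 0.9, 0.1]
opening: 0.0448
grasp_force: 0.0
```

{"fn": "drive_effector", "kwargs": {"steps": [[[0, 0, 0], 0, 0.02], [[0, 0, 0], 0, 0.02], [[0, 0, 0], 0, 0.02], [[0, 0, 0], 0, 0.02], [[0, 0, 0], 0, 0.02]], "squeeze": 20}}

```text
time: 3.4
ee_pos: [0.6289, 0.021, 0.2842]
tcp_rot: [-180.0, -0.0, 173.8]
wrist_force: [-0.6, -4.2, -0.2]
opening: 0.0284
grasp_force: 20.0
```

In the tool's units: 0.03 m / 0.3 = 0.1, 0.024 m / 0.3 = 0.08.

{"fn": "drive_effector", "kwargs": {"steps": [[[0, 0.0267, 0], 0, 0.02], [[0, 0.0533, 0], 0, 0.02], [[0, 0.08, 0], 0, 0.02], [[0, 0.1, 0], 0, 0.02], [[0, 0.1, 0], 0, 0.02]]}}

```text
time: 3.82
ee_pos: [0.6322, 0.0512, 0.2842]
tcp_rot: [-179.9, -0.0, 173.8]
wrist_force: [-1.2, -8.5, 0.3]
opening: 0.0284
grasp_force: 20.2
```

```bash
python3 - <<'E'
from h import *
o=bot.get_obs();print(o["ee_pos"],o["wrist_force"],o["grasp_force"])
E
```

```text
[0.6322 0.0512 0.2842] [-1.2496 -8.5408  0.281 ] 20.17072319984436
```

In the tool's units: 0.008 m / 0.3 = 0.0267, 0.004 m / 0.3 = 0.0133.

{"fn": "drive_effector", "kwargs": {"steps": [[[0.0133, 0, 0], 0, 0.02], [[0.0267, 0, 0], 0, 0.02], [[0.0267, 0, 0], 0, 0.02]]}}

```text
time: 4.07
ee_pos: [0.6246, 0.0515, 0.2841]
tcp_rot: [-179.9, 0.1, 173.8]
wrist_force: [4.1, -5.8, -2.7]
opening: 0.0284
grasp_force: 20.9
```

{"fn": "drive_effector", "kwargs": {"steps": [[[0, 0.005, 0], 0, 0.02], [[0, 0.01, 0], 0, 0.02], [[0, 0.01, 0], 0, 0.02]]}}

```text
time: 4.32
ee_pos: [0.6247, 0.0541, 0.284]
tcp_rot: [-179.9, 0.0, 173.8]
wrist_force: [0.3, -9.0, -2.5]
opening: 0.0283
grasp_force: 21.1
```

In the tool's units: 0.008 m / 0.3 = 0.0267, 0.004 m / 0.3 = 0.0133.

{"fn": "drive_effector", "kwargs": {"steps": [[[0.0133, 0.0067, 0], 0, 0.02], [[0.0267, 0.01, 0], 0, 0.02], [[0.0267, 0.01, 0], 0, 0.02]]}}

```text
time: 4.57
ee_pos: [0.6167, 0.0578, 0.2834]
tcp_rot: [-179.8, -0.0, 173.8]
wrist_force: [0.5, -9.6, -4.6]
opening: 0.0287
grasp_force: 20.9
```

In the tool's units: 0.021 m / 0.3 = 0.07, 0.012 m / 0.3 = 0.04.

{"fn": "drive_effector", "kwargs": {"steps": [[[0.02, 0, 0.01], 0, 0.02], [[0.04, 0, 0.02], 0, 0.02], [[0.0567, 0, 0.03], 0, 0.02], [[0.07, 0, 0.04], 0, 0.02], [[0.07, 0, 0.04], 0, 0.02]]}}

```text
time: 4.98
ee_pos: [0.5954, 0.0599, 0.2723]
tcp_rot: [-179.9, 0.0, 173.8]
wrist_force: [0.1, -10.2, -0.1]
opening: 0.0284
grasp_force: 21.6
```

{"fn": "drive_effector", "kwargs": {"steps": [[[0.0133, 0, 0.01], 0, 0.02], [[0.0233, 0, 0.02], 0, 0.02], [[0.0333, 0, 0.03], 0, 0.02], [[0.04, 0, 0.04], 0, 0.02], [[0.04, 0, 0.04], 0, 0.02]]}}

```text
time: 5.4
ee_pos: [0.5836, 0.0612, 0.2602]
tcp_rot: [-179.9, -0.0, 173.8]
wrist_force: [-1.6, -10.4, 0.5]
opening: 0.0284
grasp_force: 21.9
```

In the tool's units: -0.005 m / 0.3 = -0.0167, -0.003 m / 0.3 = -0.01.

{"fn": "drive_effector", "kwargs": {"steps": [[[0.0067, 0, 0.0067], 0, 0.02], [[0.0067, -0.01, 0.0067], 0, 0.02], [[0.0067, -0.0167, 0.0067], 0, 0.02], [[0.0067, -0.0167, 0.0067], 0, 0.02]]}}

```text
time: 5.73
ee_pos: [0.5819, 0.06, 0.2585]
tcp_rot: [179.7, 0.0, 173.9]
wrist_force: [2.0, 11.8, -1.5]
opening: 0.0283
grasp_force: 22.0
```

{"fn": "drive_effector", "kwargs": {"steps": [[[0, 0, 0], 0, 0.05], [[0, 0, 0], 0, 0.05], [[0, 0, 0], 0, 0.05], [[0, 0, 0], 0, 0.05]]}}

```text
time: 6.07
ee_pos: [0.5816, 0.0577, 0.2584]
tcp_rot: [180.0, 0.0, 173.8]
wrist_force: [-0.2, -0.7, -0.9]
opening: 0.0498
grasp_force: 0.0
```

In the tool's units: -0.1 m / 0.3 = -0.3333, -0.06 m / 0.3 = -0.2.

{"fn": "drive_effector", "kwargs": {"steps": [[[0, 0, 0], 0, 0.05], [[0, 0, -0.1], 0, 0.05], [[0, 0, -0.2], 0, 0.06], [[0, 0, -0.3333], 0, 0.07], [[0, 0, -0.3333], 0, 0.07]]}}

```text
time: 6.48
ee_pos: [0.582, 0.0577, 0.3666]
tcp_rot: [179.9, 0.6, 173.8]
wrist_force: [-0.2, -0.4, 1.1]
opening: 0.0697
grasp_force: 0.0
```

```bash
python3 - <<'E'
from h import *
im=bot.camera("wrist")[100:300,200:500];im2=bot.camera("scene")[150:250,300:420]
cv2.imwrite("pics/w2.png",np.hstack([im,cv2.resize(im2,(240,200))]))
d([.4181,.3235,.24],191.2)
E
```

```text
pos [0.5822 0.0577 0.3604] rpy [179.9506   0.2234 173.8206] shift [0.1922 0.2465 0.1198] turn -17.379439905322243 t 6.5833
```

View pics/w2.png

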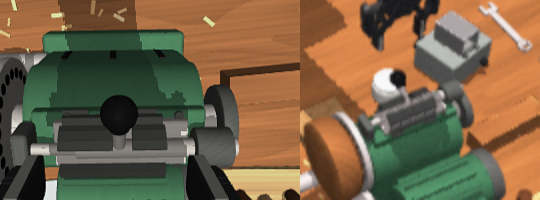

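The lever is parked: the ball (crop 118,115) hangs on the operator's side, with its neck in the notch, and it stays after release. Next is the box.

In the tool's units: 0.155 m / 0.3 = 0.5167, 0.124 m / 0.3 = 0.4133, -15 degrees / 229.1831 = -0.0654.

{"fn": "drive_effector", "kwargs": {"steps": [[[0.08, 0.1033, 0], -0.0131, 0.075], [[0.16, 0.2067, 0], -0.0262, 0.075], [[0.24, 0.31, 0], -0.0393, 0.075], [[0.32, 0.4133, 0.0333], -0.0524, 0.075], [[0.4, 0.5167, 0.0667], -0.0654, 0.075]]}}

```text
time: 7.0
ee_pos: [0.4776, 0.2258, 0.337]
tcp_rot: [-180.0, -0.1, -171.1]
wrist_force: [1.5, 1.1, 0.4]
opening: 0.0749
grasp_force: 0.0
```

{"fn": "drive_effector", "kwargs": {"steps": [[[0.0567, 0.0667, 0], -0.0105, 0.075], [[0.1, 0.1333, 0.0333], -0.0105, 0.075], [[0.15, 0.2, 0.1], -0.0105, 0.075], [[0.15, 0.2333, 0.2], -0.0105, 0.075], [[0.15, 0.2333, 0.2], -0.0105, 0.075]]}}

```text
time: 7.42
ee_pos: [0.4213, 0.2875, 0.2719]
tcp_rot: [-179.8, -0.5, -168.6]
wrist_force: [-0.6, 0.1, -1.1]
opening: 0.0751
grasp_force: 0.0
```

```bash
python3 - <<'E'
from h import *
d([.4181,.3235,.24],191.2)
i=bot.camera_info("wrist");im=bot.camera("wrist");cv2.imwrite("pics/w3.png",im);np.savez("w3.npz",**i)
E
```

```text
pos [0.4213 0.2875 0.2719] rpy [-179.8296   -0.4517 -168.6234] shift [-0.0042  0.036   0.0318] turn 0.176578095732566 t 7.4167
```

View pics/w3.png

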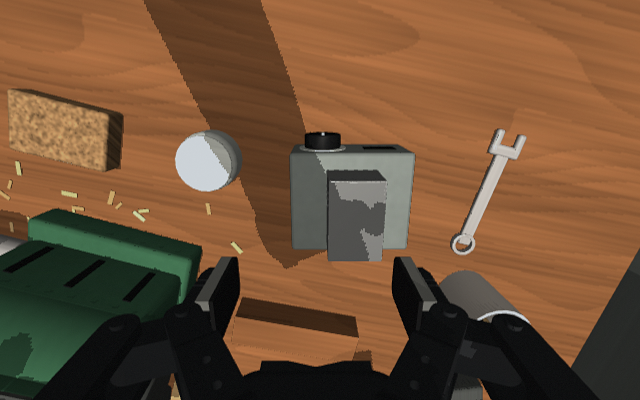

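The wrist view shows the cover top with corners (329,183), (386,181), (384,261) and (328,260), and the box behind it. The edges are aligned with the image, and the mug is near the right finger.

```bash
python3 - <<'E'
from h import *
i=dict(np.load("w3.npz"))
P=np.array([plane("wrist",p,.123,i) for p in((329,183),(386,181),(384,261),(328,260))]);print(P,np.linalg.norm(P-np.roll(P,1,0),axis=1))
e=P[2]+P[3]-P[0]-P[1];y=np.degrees(np.arctan2(e[1],e[0]));print("yaw",y,"centre",P.mean(0))
B=np.array([plane("wrist",p,.075,i) for p in((290,153),(414,153),(408,248),(292,248))]);print("box",B,np.linalg.norm(B-np.roll(B,1,0),axis=1),B.mean(0))
e=B[2]+B[3]-B[0]-B[1];print("yaw",np.degrees(np.arctan2(e[1],e[0])))
print("mug",plane("top",(143,197),.1),plane("wrist",(500,305),.1,i))
E
```

```text
[[0.4073 0.2965 0.123 ]
 [0.3957 0.3451 0.123 ]
 [0.472  0.3641 0.123 ]
 [0.4816 0.3115 0.123 ]] [0.0757 0.0499 0.0786 0.0534]
yaw 12.724017221079386 centre [0.4392 0.3293 0.123 ]
box [[0.3966 0.256  0.075 ]
 [0.3719 0.3782 0.075 ]
 [0.4747 0.4026 0.075 ]
 [0.5003 0.2764 0.075 ]] [0.1057 0.1247 0.1057 0.1288] [0.4359 0.3283 0.075 ]
yaw 12.23934067874071
mug [0.5566 0.5248 0.1   ] [0.5102 0.5099 0.1   ]
```

In the tool's units: 0.125 m / 0.3 = 0.4167, 0.09 m / 0.3 = 0.3.

```bash
python3 - <<'E'
from h import *
d([.4184,.3243,.110],191.6)
E
```

```text
pos [0.4221 0.2867 0.2749] rpy [-179.8541   -0.3344 -168.6616] shift [-0.0047  0.038   0.1647] turn -0.2616480365429652 t 7.4667
```

{"fn": "drive_effector", "kwargs": {"steps": [[[0, 0.05, 0.1], 0, 0.08], [[-0.01, 0.1233, 0.2], 0, 0.08], [[-0.01, 0.1233, 0.3], 0, 0.08], [[-0.01, 0.1233, 0.4167], 0, 0.08], [[-0.01, 0.1233, 0.4167], 0, 0.08]]}}

```text
time: 7.88
ee_pos: [0.418, 0.3217, 0.1476]
tcp_rot: [-179.8, -0.5, -168.8]
wrist_force: [-0.2, 0.1, -1.9]
opening: 0.08
grasp_force: 0.0
```

```bash
python3 - <<'E'
from h import *
d([.4184,.3243,.110],191.6)
E
```

```text
pos [0.418  0.3217 0.1476] rpy [-179.7544   -0.4667 -168.8074] shift [-0.0012  0.0026  0.0376] turn -0.40742290417028926 t 7.8833
```

In the tool's units: 0.036 m / 0.3 = 0.12, 0.02 m / 0.3 = 0.0667.

{"fn": "drive_effector", "kwargs": {"steps": [[[0, 0.0033, 0.0667], 0, 0.08], [[0, 0.005, 0.12], 0, 0.08], [[0, 0.005, 0.12], 0, 0.08], [[0, 0.005, 0.12], 0, 0.08]]}}

```text
time: 8.22
ee_pos: [0.4199, 0.325, 0.1192]
tcp_rot: [180.0, 0.0, -168.8]
wrist_force: [-0.1, 0.5, 0.4]
opening: 0.08
grasp_force: 0.0
```

{"fn": "drive_effector", "kwargs": {"steps": [[[0, 0, 0], 0, 0.045], [[0, 0, 0], 0, 0.045], [[0, 0, 0], 0, 0.045], [[0, 0, 0], 0, 0.045], [[0, 0, 0], 0, 0.045]], "squeeze": 25}}

```text
time: 8.63
ee_pos: [0.42, 0.3251, 0.1194]
tcp_rot: [-180.0, 0.2, -168.8]
wrist_force: [0.5, -5.6, 6.8]
opening: 0.0513
grasp_force: 28.7
```

In the tool's units: -0.034 m / 0.3 = -0.1133, -0.0285 m / 0.3 = -0.095.

{"fn": "drive_effector", "kwargs": {"steps": [[[-0.0167, 0, -0.0233], 0, 0.045], [[-0.0367, 0, -0.0467], 0, 0.045], [[-0.06, 0, -0.0667], 0, 0.045], [[-0.0867, 0, -0.0833], 0, 0.045], [[-0.1133, 0, -0.095], 0, 0.045]]}}

```text
time: 9.05
ee_pos: [0.4521, 0.3315, 0.1466]
tcp_rot: [-180.0, -0.1, -168.7]
wrist_force: [-5.8, -4.1, -0.6]
opening: 0.0515
grasp_force: 27.8
```

{"fn": "drive_effector", "kwargs": {"steps": [[[-0.03, 0, -0.0083], 0, 0.045], [[-0.0583, 0, -0.015], 0, 0.045], [[-0.0883, 0, -0.0167], 0, 0.045], [[-0.1183, 0, -0.0133], 0, 0.045], [[-0.1183, 0, -0.0133], 0, 0.045]]}}

```text
time: 9.47
ee_pos: [0.4885, 0.3389, 0.151]
tcp_rot: [180.0, 0.0, -168.8]
wrist_force: [0.7, -3.0, 2.6]
opening: 0.0513
grasp_force: 30.2
```

{"fn": "drive_effector", "kwargs": {"steps": [[[-0.03, 0, 0.0067], 0, 0.045], [[-0.0567, 0, 0.0167], 0, 0.045], [[-0.0833, 0, 0.03], 0, 0.045], [[-0.0833, 0, 0.03], 0, 0.045]]}}

```text
time: 9.8
ee_pos: [0.5136, 0.344, 0.1424]
tcp_rot: [180.0, 0.1, -168.8]
wrist_force: [1.7, -1.2, 4.4]
opening: 0.0515
grasp_force: 32.6
```

In the tool's units: -0.06 m / 0.3 = -0.2, -0.03 m / 0.3 = -0.1.

{"fn": "drive_effector", "kwargs": {"steps": [[[0, 0, 0], 0, 0.08], [[0, 0, 0], 0, 0.08], [[0, 0, 0], 0, 0.08], [[0, 0, -0.1], 0, 0.08], [[0, 0, -0.2], 0, 0.08]]}}

```text
time: 10.22
ee_pos: [0.5108, 0.3432, 0.1997]
tcp_rot: [-179.9, -0.2, -168.8]
wrist_force: [-0.2, 1.1, 0.4]
opening: 0.0797
grasp_force: 0.0
```

{"fn": "drive_effector", "kwargs": {"steps": [[[0, 0, -0.1], 0, 0.08], [[0.1, 0, -0.1667], 0, 0.06], [[0.2167, 0, -0.1667], 0, 0.03], [[0.3333, 0, -0.1667], 0, 0.0], [[0.3333, 0, -0.1667], 0, 0.0]]}}

```text
time: 10.63
ee_pos: [0.4093, 0.3231, 0.2519]
tcp_rot: [180.0, -0.1, -168.7]
wrist_force: [-0.6, -0.3, -0.4]
opening: 0.032
grasp_force: 0.0
```

```bash
python3 - <<'E'
from h import *
c=np.array([.436,.328]);Y=np.radians(11.8);bx=np.array([np.cos(Y),np.sin(Y)])
d([*(c-.034*bx),.12],191.6)
i=bot.camera_info("wrist");im=bot.camera("wrist");cv2.imwrite("pics/w4.png",im);np.savez("w4.npz",**i)
for s in(-.0148,.0148):print(proj("wrist",[*(c+s*bx),.1086],i))
E
```

```text
pos [0.4093 0.3231 0.2519] rpy [ 179.9804   -0.0564 -168.6845] shift [ 0.0067 -0.0008  0.1319] turn -0.2845038439897962 t 10.6333
[314.57   210.0594]
[314.8738 240.4844]
```

View pics/w4.png

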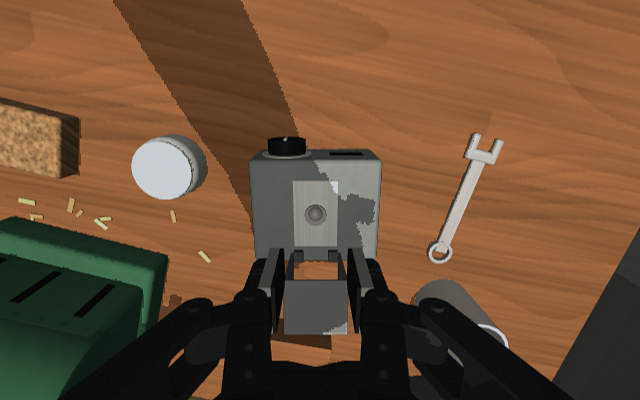

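The toggle tip at (315,214) matches its predicted OFF place (315,210). The cover stands upright behind it and stays there.

In the tool's units: 0.13 m / 0.3 = 0.4333, 0.008 m / 0.3 = 0.0267.

{"fn": "drive_effector", "kwargs": {"steps": [[[0.0267, 0, 0.1], 0, 0.0], [[0.0533, 0, 0.2], 0, 0.0], [[0.0533, -0.0033, 0.3], 0, 0], [[0.0533, -0.0033, 0.4333], 0, 0.0], [[0.0533, -0.0033, 0.4333], 0, 0.0]]}}

```text
time: 11.1
ee_pos: [0.3959, 0.3181, 0.1134]
tcp_rot: [-179.7, -0.5, -168.8]
wrist_force: [-0.6, 0.1, -1.7]
opening: -0.0004
grasp_force: 0.0
```

```bash
python3 - <<'E'
from h import *
c=np.array([.436,.328]);Y=np.radians(11.8);bx=np.array([np.cos(Y),np.sin(Y)])
d([*(c-.042*bx),.122],191.6)
E
```

```text
pos [0.3959 0.3181 0.1134] rpy [-179.7217   -0.5282 -168.7709] shift [ 0.0008  0.0015 -0.0086] turn -0.3709035201585493 t 11.1
```

In the tool's units: -0.024 m / 0.3 = -0.08, -0.02 m / 0.3 = -0.0667.

{"fn": "drive_effector", "kwargs": {"steps": [[[-0.0133, 0.0033, 0], 0, 0], [[-0.0267, 0.0033, 0], 0, 0.0], [[-0.0467, 0.0033, 0], 0, 0], [[-0.0667, 0.0033, 0], 0, 0.0], [[-0.08, 0.0033, 0], 0, 0.0]]}}

```text
time: 11.52
ee_pos: [0.4232, 0.3265, 0.1225]
tcp_rot: [179.9, 0.1, -168.8]
wrist_force: [-1.3, -0.2, 1.3]
opening: -0.0001
grasp_force: 0.6
```

{"fn": "drive_effector", "kwargs": {"steps": [[[-0.0133, 0, 0], 0, 0], [[-0.0267, 0, 0], 0, 0.0], [[-0.04, 0, 0], 0, 0], [[-0.05, 0, 0], 0, 0.0], [[-0.05, 0, 0], 0, 0.0]]}}

```text
time: 11.93
ee_pos: [0.4347, 0.3284, 0.1205]
tcp_rot: [180.0, -0.3, -168.7]
wrist_force: [-12.4, -1.8, 5.9]
opening: -0.0001
grasp_force: 7.2
```

```bash
python3 - <<'E'
from h import *
c=np.array([.436,.328]);Y=np.radians(11.8);bx=np.array([np.cos(Y),np.sin(Y)])
d([*(c-.003*bx),.122],191.6)
E
```

```text
pos [0.4347 0.3284 0.1205] rpy [ 179.9926   -0.2882 -168.7359] shift [ 0.0018 -0.0007 -0.0015] turn -0.33594257621166435 t 11.9333
```

In the tool's units: -0.12 m / 0.3 = -0.4, -0.08 m / 0.3 = -0.2667.

{"fn": "drive_effector", "kwargs": {"steps": [[[0.02, 0, 0], 0, 0], [[0.04, 0, 0], 0, 0.0], [[0.05, 0, -0.1333], 0, 0], [[0.05, 0, -0.2667], 0, 0.0], [[0.05, 0, -0.4], 0, 0.0]]}}

```text
time: 12.35
ee_pos: [0.4209, 0.3254, 0.2419]
tcp_rot: [-180.0, -0.0, -168.8]
wrist_force: [2.0, 0.8, -0.0]
opening: -0.0001
grasp_force: 0.0
```

{"fn": "drive_effector", "kwargs": {"steps": [[[0.0667, 0, 0], 0, 0], [[0.0667, 0, 0], 0, 0.06], [[0.0667, 0, 0], 0, 0.08]]}}

```text
time: 12.6
ee_pos: [0.4019, 0.3221, 0.2414]
tcp_rot: [180.0, 0.1, -168.7]
wrist_force: [-0.1, -0.9, 0.1]
opening: 0.0229
grasp_force: 0.0
```

```bash
python3 - <<'E'
from h import *
c=np.array([.436,.328]);Y=np.radians(11.8);bx=np.array([np.cos(Y),np.sin(Y)])
i=bot.camera_info("wrist");im=bot.camera("wrist");cv2.imwrite("pics/w5.png",im[120:360,180:450])
for s in(-.0148,.0148):print(proj("wrist",[*(c+s*bx),.1086],i)-[180,120])
d([.5136,.344,.20],191.2)
E
```

```text
[134.1293 102.0584]
[134.4892 132.883 ]
pos [0.402  0.3219 0.2404] rpy [-179.9918    0.0205 -168.7467] shift [-0.1138 -0.0001  0.0405] turn 0.05329129811116218 t 12.65
```

View pics/w5.png

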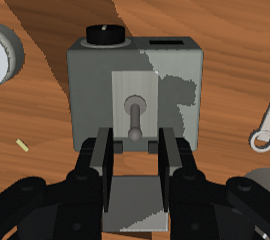

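The toggle tip is at (134,137) in the crop and its ON place is predicted at (134,133), so it is thrown. Next I regrip the cover and lower it.

In the tool's units: -0.1135 m / 0.3 = -0.3783, -0.08 m / 0.3 = -0.2667.

{"fn": "drive_effector", "kwargs": {"steps": [[[-0.0333, 0, 0], 0, 0.08], [[-0.15, 0, 0], 0, 0.08], [[-0.2667, 0, 0], 0, 0.08], [[-0.3783, 0, 0], 0, 0.08], [[-0.3783, 0, 0], 0, 0.08]]}}

```text
time: 13.07
ee_pos: [0.5184, 0.3442, 0.2355]
tcp_rot: [-179.9, -0.2, -168.9]
wrist_force: [0.6, 0.9, -0.2]
opening: 0.0799
grasp_force: 0.0
```

{"fn": "drive_effector", "kwargs": {"steps": [[[0, 0, 0.1], 0, 0.08], [[0, 0, 0.2], 0, 0.08], [[0, 0, 0.3], 0, 0.08], [[0, 0, 0.3267], 0, 0.08], [[0, 0, 0.3267], 0, 0.08]]}}

```text
time: 13.48
ee_pos: [0.5125, 0.343, 0.1391]
tcp_rot: [-179.9, -0.3, -168.8]
wrist_force: [-0.9, 0.0, -0.3]
opening: 0.0801
grasp_force: 0.0
```

{"fn": "drive_effector", "kwargs": {"steps": [[[0, 0, 0], 0, 0.045], [[0, 0, 0], 0, 0.045], [[0, 0, 0], 0, 0.045], [[0, 0, 0], 0, 0.045], [[0, 0, 0], 0, 0.045]], "squeeze": 25}}

```text
time: 13.9
ee_pos: [0.5143, 0.3442, 0.1451]
tcp_rot: [180.0, 0.2, -168.8]
wrist_force: [1.7, -4.0, 7.6]
opening: 0.0515
grasp_force: 28.4
```

In the tool's units: 0.044 m / 0.3 = 0.1467, 0.035 m / 0.3 = 0.1167.

{"fn": "drive_effector", "kwargs": {"steps": [[[0.0267, 0, -0.0133], 0, 0.045], [[0.055, 0, -0.025], 0, 0.045], [[0.085, 0, -0.0317], 0, 0.045], [[0.1167, 0, -0.0333], 0, 0.045], [[0.1467, 0, -0.0333], 0, 0.045]]}}

```text
time: 14.32
ee_pos: [0.471, 0.3354, 0.1536]
tcp_rot: [-180.0, 0.2, -168.8]
wrist_force: [6.4, -2.3, -7.1]
opening: 0.0515
grasp_force: 27.5
```

{"fn": "drive_effector", "kwargs": {"steps": [[[0.03, 0, 0.005], 0, 0.045], [[0.0583, 0, 0.015], 0, 0.045], [[0.0867, 0, 0.0267], 0, 0.045], [[0.1117, 0, 0.0433], 0, 0.045], [[0.135, 0, 0.0633], 0, 0.045]]}}

```text
time: 14.73
ee_pos: [0.4314, 0.3274, 0.1357]
tcp_rot: [-180.0, 0.3, -168.8]
wrist_force: [3.7, -4.8, 4.0]
opening: 0.0517
grasp_force: 28.6
```

{"fn": "drive_effector", "kwargs": {"steps": [[[0.02, 0, 0.0233], 0, 0.045], [[0.0317, 0, 0.0383], 0, 0.045], [[0.0367, 0, 0.05], 0, 0.045], [[0.0367, 0, 0.05], 0, 0.045]]}}

```text
time: 15.07
ee_pos: [0.42, 0.3251, 0.1211]
tcp_rot: [-180.0, 0.2, -168.8]
wrist_force: [-1.5, -6.3, 8.1]
opening: 0.0515
grasp_force: 29.8
```

Nearly shut. I'll press a few millimetres more, then release, and push lightly on top with closed fingers.

In the tool's units: 0.004 m / 0.3 = 0.0133, 0.002 m / 0.3 = 0.0067.

{"fn": "drive_effector", "kwargs": {"steps": [[[0, 0, 0.0067], 0, 0.045], [[0, 0, 0.0133], 0, 0.045], [[0, 0, 0.0133], 0, 0.045]]}}

```text
time: 15.32
ee_pos: [0.42, 0.3252, 0.1205]
tcp_rot: [179.9, 0.3, -168.8]
wrist_force: [-12.0, -14.8, 36.3]
opening: 0.0514
grasp_force: 33.3
```

{"fn": "drive_effector", "kwargs": {"steps": [[[0, 0, 0], 0, 0.08], [[0, 0, 0], 0, 0.08], [[0, 0, 0], 0, 0.08], [[0, 0, 0], 0, 0.08]]}}

```text
time: 15.65
ee_pos: [0.4196, 0.3256, 0.1148]
tcp_rot: [180.0, 0.0, -168.8]
wrist_force: [0.6, 0.0, 0.1]
opening: 0.0801
grasp_force: 0.0
```

{"fn": "drive_effector", "kwargs": {"steps": [[[0, 0, -0.1], 0, 0.08], [[0, 0, -0.1667], 0, 0.04], [[0, 0, -0.1667], 0, 0], [[0, 0, -0.1667], 0, 0], [[0, 0, -0.1667], 0, 0]]}}

```text
time: 16.07
ee_pos: [0.4195, 0.3254, 0.164]
tcp_rot: [-180.0, -0.0, -168.8]
wrist_force: [-0.4, 0.3, -0.7]
opening: 0.0321
grasp_force: 0.0
```

{"fn": "drive_effector", "kwargs": {"steps": [[[0, 0, 0], 0, 0], [[0, 0, 0], 0, 0], [[0, 0, 0], 0, 0], [[0, 0, 0], 0, 0], [[0, 0, 0], 0, 0]]}}

```text
time: 16.48
ee_pos: [0.4195, 0.3254, 0.1645]
tcp_rot: [-180.0, -0.0, -168.8]
wrist_force: [0.2, -0.4, 1.1]
opening: 0.0001
grasp_force: 0.0
```

In the tool's units: 0.018 m / 0.3 = 0.06, 0.016 m / 0.3 = 0.0533.

{"fn": "drive_effector", "kwargs": {"steps": [[[0, 0, 0.0267], 0, 0], [[0, 0, 0.0433], 0, 0], [[0, 0, 0.0533], 0, 0], [[0, 0, 0.06], 0, 0], [[0, 0, 0.06], 0, 0]]}}

```text
time: 16.9
ee_pos: [0.4193, 0.3252, 0.1479]
tcp_rot: [180.0, 0.0, -168.8]
wrist_force: [-4.6, -4.2, 11.7]
opening: -0.0001
grasp_force: 5.6
```

In the tool's units: -0.16 m / 0.3 = -0.5333, -0.12 m / 0.3 = -0.4.

{"fn": "drive_effector", "kwargs": {"steps": [[[0, 0, -0.1333], 0, 0], [[0, 0, -0.2667], 0, 0], [[0.0667, 0, -0.4], 0, 0], [[0.1333, 0, -0.5333], 0, 0], [[0.1333, 0, -0.5333], 0, 0]]}}

```text
time: 17.32
ee_pos: [0.3793, 0.3177, 0.3135]
tcp_rot: [179.8, 0.4, -168.7]
wrist_force: [0.2, 0.5, 1.0]
opening: -0.0
grasp_force: 0.0
```

{"fn": "drive_effector", "kwargs": {"steps": [[[0, 0, 0], 0, 0], [[0, 0, 0], 0, 0], [[0, 0, 0], 0, 0]]}}

```text
time: 17.57
ee_pos: [0.3806, 0.3176, 0.3048]
tcp_rot: [-179.9, -0.1, -168.8]
wrist_force: [0.1, -0.5, -0.3]
opening: -0.0001
grasp_force: 0.0
```

```bash
python3 - <<'E'
from h import *
a=bot.camera("scene")[130:280,290:450];b=bot.camera("wrist");a0=cv2.imread("pics/scene0.png")[130:280,290:450]
cv2.imwrite("pics/end.png",np.hstack([cv2.resize(np.vstack([a0,a]),(267,500)),cv2.resize(b,(512,500))]))
E
```

```text
(no output)
```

View pics/end.png

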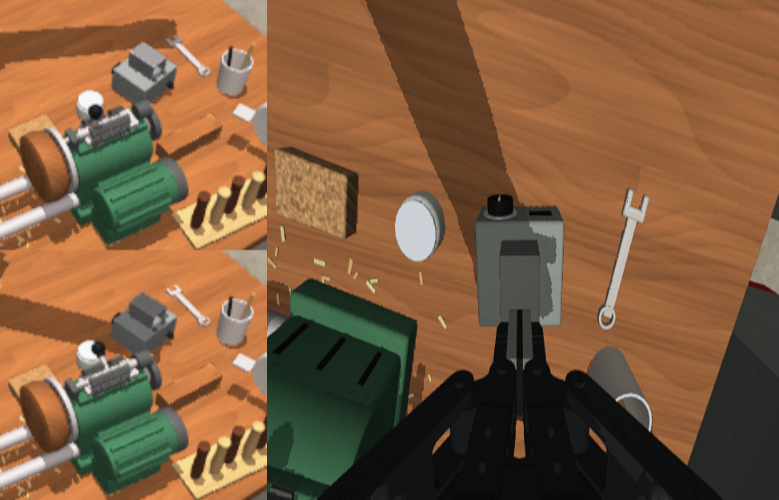

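The lower-left picture shows the ball still parked at (98,347) and the cover shut at (147,308). The bystanders are where they were, and the gripper is clear of everything.

```bash
python3 -c "
from workcell import bot
print(bot.job_done())"
```

```text
the job is handed in; nothing more can be done
None
```

I handed the job in at about 18 s of the 72 s: the index pin's lever is parked in its notch, the toggle is ON and the cover is shut, with nothing on the bench visibly moved; no verdict was printed.

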